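# Release the glass of a manuscript copying frame with its twin latch buttons

## Robot

A 6-joint arm with a two-finger parallel gripper is mounted at the origin on the work surface. World frame = base frame: x ahead of the robot, y to its left, z up, the work surface at z = 0. Lengths are in m, angles in rad, forces in N, time in s.
With the tool pointing down it reaches from about 0.25 to 0.775 m from the base axis. Payload 8.9 kg.
Tool frame: the origin (TCP) lies between the finger pads; the fingertips stand 11 mm ahead of it and the grasp point (between the pads) lies 8 mm behind it; z points along the fingers, y is the line along which they close (so a half turn about z gives the same grasp; the last joint's range is limited). The gripper opens to 85 mm and grips with 20 to 120 N. Pads are 22 mm wide; open, the fingers measure 114 mm over their backs; the gripper's body (76 mm by 85 mm) begins 54 mm behind the grasp point. The pads swing forward as they close: fully open they stand 13 mm farther back than shut.
Start: joints at [-1.46, 0.291, -0.153, 1.127, 0, 1.431], TCP at [0.13, -0.509, 0.242] pointing down, gripper open.
Joint ranges: [-2.52, 2.52], [-0.91, 1.74], [-1.3, 1.37], [-1.96, 2.02], [-1.52, 1.47], [-3.14, 3.14]. Speed limits (rad/s): [2.22, 2.22, 2.79, 3.14, 3.14, 3.14].

## Interface

Orientations are given as a rotation vector (axis times angle).
In Python, from cell import manip, imaging gives the robot as it stands.
- The arm moves only by the tool jog_arm, never from a script. Its argument "series" is text: rows parted by semicolons, each of 6 numbers parted by spaces: the shift along the tool's x, y, z in m, then the turn, a rotation vector about the tool's x, y, z in degrees. A call has 1 to 10 rows; each row is the pose to reach, as a shift and turn from the pose commanded when the call began, along the tool's axes at that moment; what a row does not reach only later rows make up. A row lasts 1/10 s, in which the tool goes at most 50 mm and 8.59 degrees, less where a joint would pass 70% of its speed; a pose out of reach is approached as far as the arm can. A call with a gripper value outside its range is refused whole. "hand" is the closure, from 0 (fully open) to 1 (shut), set as the call begins (left out, the last holds). The fingers move at their own pace and stop on an object; "grip_force" is the grip in N (left out, the last holds). Time passes only in rows, so rows that repeat a pose let the fingers close. It gives the time, the measured TCP pose, the force, the opening and the grip force at its end, in the units of the state.
- manip.get_obs(): the state, without advancing time (a new reading comes with each control period).
- imaging.snapshot(name): name is "side" or "top"; returns a dict with "img" (384x512x3 uint8, red, green, blue), "intrinsics" (3x3 intrinsics, pixels), "k1" (the pictures are not rectified: a ray, as slopes to the right and down, at radius r is drawn at 1 + k1 r^2 times it, then the intrinsics apply), "R" (3x3) and "t" (3): a world point X has camera coordinates R X + t. Camera axes: x right, y down, z forward; pixel columns grow to the right and rows downward; lengths in m; the calibration is good to about 2 mm. A picture is of the moment at which its call begins. There is no depth.
- manip.close_job(): hands the job in; it is judged then, once.
The state is a dict: "time": time; "joint_positions": joint angles; "dq": joint speeds; "effort": joint torques, N m; "tcp_pos": TCP position; "eef_rot": TCP orientation; "ft_force": force on the tool from outside, world axes, zero at the start; "moment": the same for the moment, N m; "grip_width": opening from 0.0 (shut) to 1.0 (fully open); "grip_force": force on a finger pad.
Only numpy, scipy, OpenCV 4.12 (cv2) and the standard library are available. Lean on these libraries where they do the work, as an engineer would, in place of code of your own. Each camera call takes 0.05 s, during which the arm holds its last target. There are 200 camera calls.

## Task

Open the glass copying frame that holds the old leaf flat: press its two round latch buttons down together, one fingertip on each, and keep both down until the sprung glass has risen clear of its catches; then let go and draw back, leaving the glass standing open by itself. Touch only the buttons: do not lift or pry the glass with the fingers, and leave the things lying around the frame where they are.

Things in the scene. Friction and masses are not known exactly. Their poses are not given: they have to be found in the camera images.
- copy_frame: Frame fixed on the desk: grey bed, on it clear glass in an aluminium surround (top at 54.5 mm), on the robot's side a dark latch housing 44 mm high. Origin: on the desk midway between the buttons; x axis from the buttons across the bed to the hinge, y left along the line of buttons, z up. Housing x -28 to 52, y -75 to 75 mm; bed and glass x 52 to 322, y -180 to 180 mm.
- left_cap (a point): Centre of the top of the left latch button: a plain round aluminium cap 24 mm in diameter, standing 12 mm proud of the latch housing (top 56 mm above the desk when up), 31 mm to the left (+y of the frame) of the frame's origin; the buttons are 62 mm apart centre to centre. Moves down with the button.
- right_cap (a point): Centre of the top of the right latch button, the same cap, 31 mm to the right (-y of the frame) of the frame's origin. Moves down with the button.
- left_button (a joint): How far the left button is down, in m: 0 up, 0.007 fully down on its stop. Springs back; about 1.5 N to start it, 5 N to hold it fully down (some 10 N for both). Draws back the left spring bolt, which is free of the glass only from about 0.0045 m down.
- right_button (a joint): The same for the right button and the right bolt.
- glass: Sprung glass in its surround, 270 x 360 x 14 mm, hinged 275 mm past its front edge. Origin: mid front edge, 52 mm past the button line, 47.5 mm above the desk when shut. With both bolts drawn back it rises by 20 to 45 mm/s, damped, swinging away from the buttons. If a button comes up early it catches on a safety notch, 17 to 22 mm up (press again); clear from 27 mm; fully open (107 mm) within 6 s.
- loupe: Bystander: black stand loupe, upright, 38 mm in diameter, 42 mm high, beside the latch housing; origin at the centre of its underside.
- paperweight: Bystander: round brass paperweight with a knob, 42 mm in diameter, 40 mm high, on the other side of the latch housing; origin at the centre of its underside.
- magnifier: Bystander: hand magnifier lying flat, brass-rimmed lens 102 mm across, 13 mm thick, dark wooden handle 20 mm thick reaching 177 mm from the lens centre along its -x; origin under the lens centre. Lies beside the bed.
- phone: Bystander: dark telephone lying flat, 147 x 72 x 8 mm, long side along its x; origin at the centre of its underside. Lies beside the bed.

How it is judged:
On the way, in this order (a step that is already met when the one before it is completed fails the run):
1. both latch buttons are held down together (each more than 5 of its 7 mm) (value of joint each of left_button, right_button above 0.005 m), for 0.2 s.
2. the front edge of the glass has risen clear of its catches (27 mm) with both buttons still down (height (world z) of glass above 0.0745 m and value of joint each of left_button, right_button above 0.0045 m), for 0.02 s.
At the end, for the whole second after the job is handed in: The glass stands open by itself at rest (front edge more than 92 mm above its shut place; 107 mm is fully open), both buttons have sprung back up (less than 1.5 mm down), and loupe, paperweight, magnifier and phone lie within 20 mm of where they were (height (world z) of glass above 0.14 m and linear speed of glass below 0.02 m/s and value of joint each of left_button, right_button below 0.0015 m and distance of each of loupe, paperweight, magnifier, phone from where it was at the start of the episode below 0.02 m); the robot touches nothing.
It fails at once if the glass or its surround is pushed, lifted or pried with the fingers (more than 2 N) (contact force between the fingers and glass above 2 N).
It fails at once if a bystander (loupe, paperweight, magnifier or phone) is lifted or shifted more than 20 mm (distance of any of loupe, paperweight, magnifier, phone from where it was at the start of the episode above 0.02 m).
It also fails if it takes over 38 s, if anything falls off the work surface, if the arm or the gripper's body presses on something with over 40 N, if the wrist force passes 120 N, or if a joint passes its speed limit or range.

## Working session

There is one attempt and no reset: what is moved stays moved. The work goes in short steps, Python scripts to look and compute and a tool call to move; the robot and the scene stay as the last step left them, time stands still between calls to the robot, and variables do not carry over. Pictures are saved under pics/ and viewed, at most 10 in all, crops included, and the job is handed in when it is done.

Besides the shell and the picture viewer there is one more tool, called after "Emit:" as name(argument=value, ...), one argument or row to a line, values as JSON. jog_arm: Moves the arm, as the interface text tells. Its arguments: {"type":"object","properties":{"series":{"type":"string"},"hand":{"type":"number"},"grip_force":{"type":"number"}},"required":["series"]}

```bash
mkdir -p pics; python3 - <<'E'
from cell import manip, imaging
import cv2
o=manip.get_obs(); print(o)
for n in("top","side"):
    s=imaging.snapshot(n); cv2.imwrite(f"pics/{n}0.png",cv2.resize(s["img"][...,::-1],(800,600),interpolation=cv2.INTER_CUBIC)); print(n,s["intrinsics"],s["k1"],s["R"],s["t"])
E
```

```text
{'time': 0.0, 'joint_positions': array([-1.46030422e+00,  2.91281497e-01, -1.54093649e-01,  1.12672624e+00,
        2.08779052e-05,  1.43151065e+00]), 'dq': array([-6.75621048e-05, -3.09242643e-04,  1.20908803e-03,  9.75802812e-05,
       -2.88204693e-04,  6.20591934e-04]), 'effort': array([ 5.45497805e-04, -5.37143898e+01,  3.31372762e+01,  1.59480918e-02,
       -2.07449007e-04, -6.41772928e-07]), 'tcp_pos': array([ 0.12974493, -0.50828436,  0.24174387]), 'eef_rot': array([-3.11582994e+00, -3.91168372e-01, -6.22778332e-05]), 'ft_force': array([ 0.03354544, -0.37786736,  0.20796852]), 'moment': array([0.01771937, 0.03780763, 0.02009241]), 'grip_force': 0.0, 'grip_width': 1.0026412047981679}
top [[363.48654864   0.         259.63629956]
 [  0.         363.48654864 194.4664893 ]
 [  0.           0.           1.        ]] 0.009944766766598452 [[-0.03496416 -0.99938114  0.00385161]
 [-0.97874072  0.03346216 -0.20235339]
 [ 0.20209928 -0.01084485 -0.97930499]] [0.07599187 0.58380894 0.81741504]
side [[403.83794416   0.         259.82903848]
 [  0.         403.83794416 188.75896712]
 [  0.           0.           1.        ]] -0.11750681498796615 [[-0.8205146  -0.57154326  0.00970004]
 [-0.30704261  0.42635382 -0.8508509 ]
 [ 0.48216244 -0.70111392 -0.52531767]] [0.50496857 0.22043052 0.82346397]
```

View pics/top0.png

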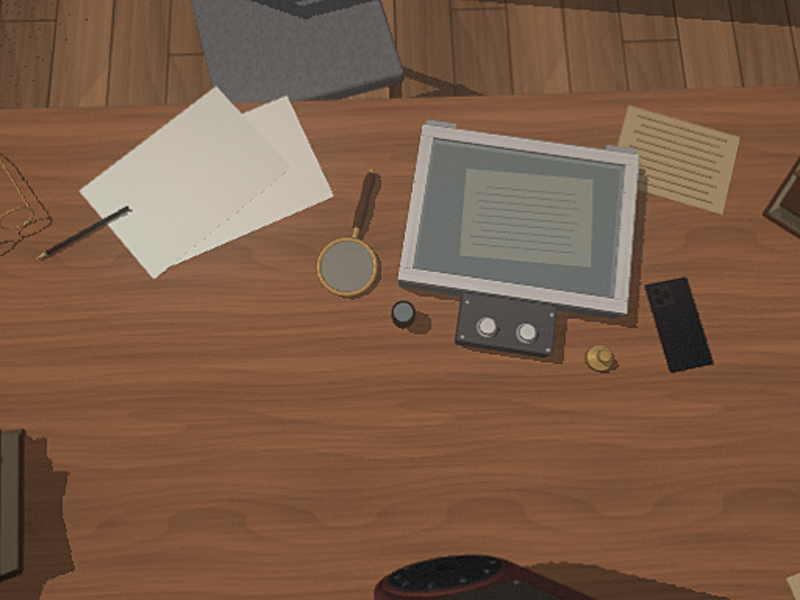

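View pics/side0.png

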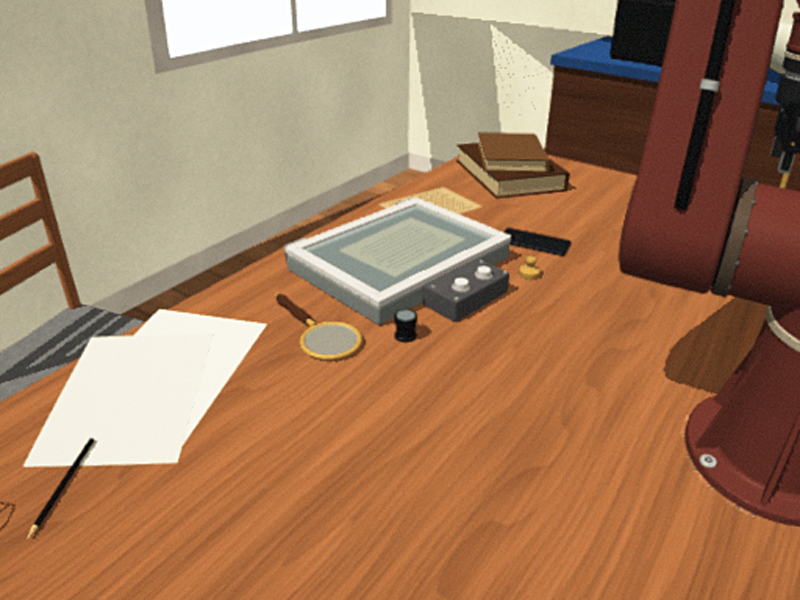

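The top view shows the caps at about (487,326) and (527,332), and the side view at (461,284) and (484,271), all in 800x600 pixels. The loupe (403,314) and paperweight (600,358) are clear of the button line. I'll triangulate the caps next.

```bash
cat > h.py <<'E'
from cell import manip, imaging
import cv2, numpy as np
from scipy.optimize import least_squares
def proj(s,X):
    c=s["R"]@X+s["t"]; u=c[:2]/c[2]; u=u*(1+s["k1"]*(u@u)); K=s["intrinsics"]
    return K[:2,:2]@u+K[:2,2]
def blob(s,p,r=9,thr=165):
    x0,y0=int(p[0])-r,int(p[1])-r
    g=s["img"][y0:y0+2*r+1,x0:x0+2*r+1].min(2)
    n,l,st,c=cv2.connectedComponentsWithStats((g>thr).astype(np.uint8))
    k=1+np.argmax(st[1:,4]); return c[k]+[x0,y0],st[k]
E
python3 - <<'E'
from h import *
S=[imaging.snapshot(n) for n in("top","side")]
G=[[(487,326),(461,284)],[(527,332),(484,271)]]
P=[]
for g in G:
    b=[blob(s,np.array(p)*.64) for s,p in zip(S,g)]
    for c,st in b: print(c,st)
    for view in ([0],[0,1]):
        f=lambda X:np.concatenate([proj(S[i],X)-b[i][0] for i in view]+([[ (X[2]-.056)*1e3]] if len(view)==1 else []))
        r=least_squares(f,[.45,-.1,.056]); print(view,r.x.round(4),r.fun.round(2))
        if len(view)==1:P.append(r.x)
d=P[0]-P[1]; print(np.linalg.norm(d),np.degrees(np.arctan2(-d[0],d[1])),(P[0]+P[1])/2)
v=cv2.resize(S[0]["img"][190:240,280:360,::-1],(800,500),interpolation=cv2.INTER_CUBIC); cv2.imwrite("pics/c.png",v)
E
```

```text
[311.59090909 208.52272727] [ 6  5  9  9 44]
[293.87755102 180.93877551] [ 4  6 10  8 49]
[0] [ 0.5481 -0.0679  0.056 ] [ 0. -0.  0.]
[0, 1] [ 0.5491 -0.0684  0.0518] [-0.07 -0.13  0.17  0.03]
[337.06 212.4 ] [ 5  5  9  9 50]
[308.53191489 173.38297872] [ 4  6 10  8 47]
[0] [ 0.5366 -0.1284  0.056 ] [0. 0. 0.]
[0, 1] [ 0.5372 -0.1293  0.0518] [-0.01 -0.02  0.03  0.  ]
0.061547762385650885 -10.765011842251772 [ 0.54231477 -0.09813697  0.056     ]
```

View pics/c.png

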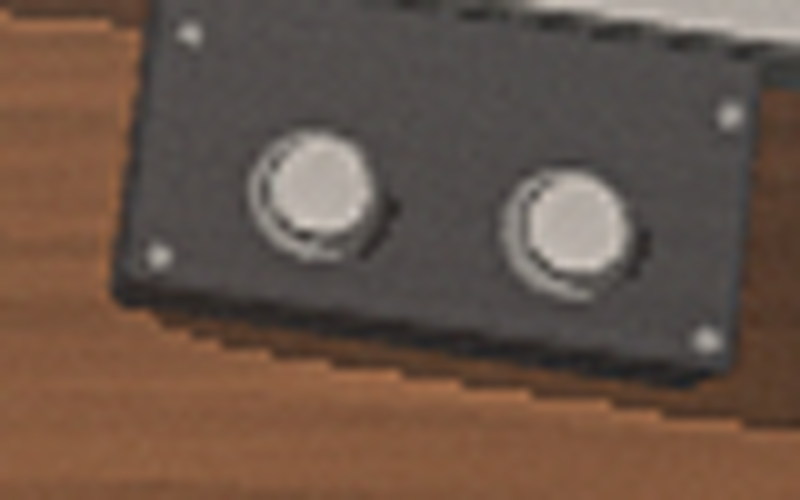

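Emit:
jog_arm(
  series="0.5 -0.295 0.08 0 0 -155;0.5 -0.295 0.08 0 0 -155;0.5 -0.295 0.08 0 0 -155;0.5 -0.295 0.08 0 0 -155;0.5 -0.295 0.08 0 0 -155;0.5 -0.295 0.08 0 0 -155;0.5 -0.295 0.08 0 0 -155;0.5 -0.295 0.08 0 0 -155;0.5 -0.295 0.08 0 0 -155;0.5 -0.295 0.08 0 0 -155",
  hand=0.44,
  grip_force=20,
)

```text
time: 1.2
tcp_pos: [0.4822, -0.1576, 0.1738]
eef_rot: [2.006, 2.417, -0.0]
ft_force: [0.4, -2.0, -0.5]
grip_width: 0.562
grip_force: 0.0
```

```bash
cat >> h.py <<'E'
from scipy.spatial.transform import Rotation as Ro
def delta(tx,ty,tz,yaw):
    o=manip.get_obs(); R=Ro.from_rotvec(o["eef_rot"])
    T=Ro.from_euler('z',yaw,degrees=True)*Ro.from_euler('x',180,degrees=True)
    print("t",o["time"],"tcp",o["tcp_pos"].round(4),"w",o["grip_width"],"q",o["joint_positions"].round(2),"f",o["ft_force"].round(1))
    print("shift",R.inv().apply(np.array([tx,ty,tz])-o["tcp_pos"]).round(4),"turn",np.degrees((R.inv()*T).as_rotvec()).round(2))
E
python3 -c "
from h import *
delta(.5423,-.0981,.13,169.2)"
```

```text
t 1.2 tcp [ 0.4822 -0.1576  0.1738] w 0.5615683783155276 q [-0.46  0.31 -0.32  0.94 -0.    0.93] f [ 0.4 -2.  -0.5]
shift [0.0474 0.0701 0.0438] turn [ 0.000e+00  2.000e-02 -6.858e+01]
```

Emit:
jog_arm(
  series="0.03 0.045 0.02 0 0 -65;0.03 0.045 0.02 0 0 -65;0.03 0.045 0.02 0 0 -65;0.03 0.045 0.02 0 0 -65;0.03 0.045 0.02 0 0 -65;0.03 0.045 0.02 0 0 -65;0.03 0.045 0.02 0 0 -65;0.03 0.045 0.02 0 0 -65;0.03 0.045 0.02 0 0 -65;0.03 0.045 0.02 0 0 -65",
)

```text
time: 2.2
tcp_pos: [0.5198, -0.1218, 0.154]
eef_rot: [-0.407, -3.115, -0.0]
ft_force: [0.7, -0.5, -0.5]
grip_width: 0.565
grip_force: 0.0
```

```bash
python3 -c "
from h import *
delta(.5423,-.0981,.13,169.2)"
```

```text
t 2.2 tcp [ 0.5198 -0.1218  0.154 ] w 0.5647406713379253 q [-0.37  0.37 -0.28  0.92 -0.   -0.11] f [ 0.7 -0.5 -0.5]
shift [-0.0157  0.0287  0.024 ] turn [ 0.   -0.01 -4.1 ]
```

Emit:
jog_arm(
  series="-0.008 0.015 0.02 0 0 -2;-0.016 0.0285 0.04 0 0 -4;-0.016 0.0285 0.044 0 0 -4;-0.016 0.0285 0.044 0 0 -4;-0.016 0.0285 0.044 0 0 -4",
)

```text
time: 2.7
tcp_pos: [0.5425, -0.0988, 0.1106]
eef_rot: [0.297, 3.127, -0.0]
ft_force: [-0.9, 1.1, -0.4]
grip_width: 0.559
grip_force: 0.0
```

```bash
python3 - <<'E'
from h import *
delta(.5423,-.0981,.08,169.2)
for n,(x,y) in (("top",(265,170)),("side",(245,125))):
    s=imaging.snapshot(n); cv2.imwrite(f"pics/{n}2.png",cv2.resize(s["img"][y:y+90,x:x+110,::-1],(770,600),interpolation=cv2.INTER_CUBIC))
delta(.5423,-.0981,.08,169.2)
E
```

```text
t 2.7 tcp [ 0.5425 -0.0988  0.1106] w 0.5587186668007816 q [-0.31  0.45 -0.29  0.83 -0.   -0.12] f [-0.9  1.1 -0.4]
shift [0.0004 0.0006 0.0306] turn [-0.02  0.02 -0.04]
t 2.8 tcp [ 0.5428 -0.0989  0.111 ] w 0.5607699138637745 q [-0.31  0.45 -0.29  0.83 -0.   -0.12] f [ 0.3 -0.1  0.5]
shift [0.0007 0.0007 0.031 ] turn [-0.02  0.07 -0.02]
```

View pics/side2.png

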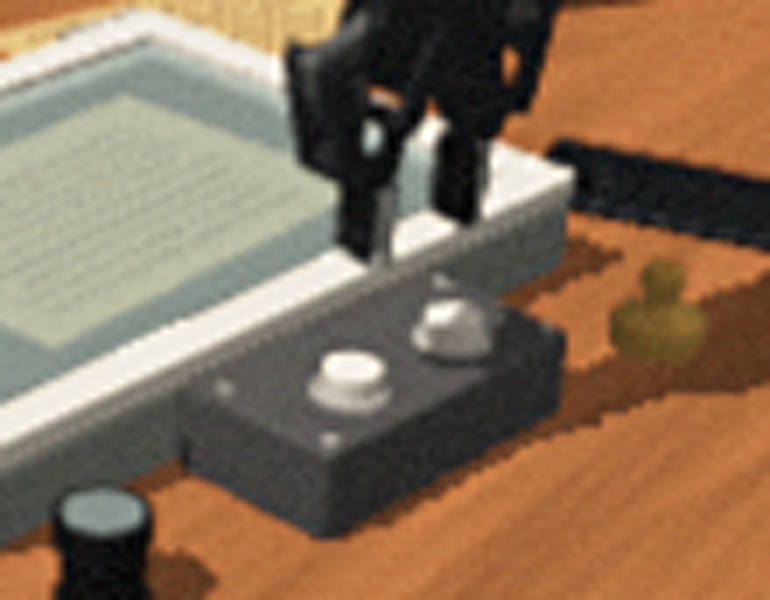

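The side crop shows the fingertips at (365,255) and (465,215), directly above the caps at (355,372) and (455,320), and the finger spacing matches. I'll descend.

Emit:
jog_arm(
  series="0 0.0005 0.02 0 0 0;0 0.0005 0.037 0 0 0;0 0.0005 0.043 0 0 0;0 0.0005 0.045 0 0 0;0 0.0005 0.045 0 0 0;0 0.0005 0.045 0 0 0",
)

```text
time: 3.4
tcp_pos: [0.5432, -0.0981, 0.0659]
eef_rot: [0.294, 3.127, -0.0]
ft_force: [0.1, 0.3, -0.4]
grip_width: 0.562
grip_force: 0.0
```

Emit:
jog_arm(
  series="0 0 0.001 0 0 0;0 0 0.002 0 0 0;0 0 0.003 0 0 0;0 0 0.004 0 0 0;0 0 0.004 0 0 0",
)

```text
time: 3.9
tcp_pos: [0.5432, -0.098, 0.0616]
eef_rot: [0.294, 3.127, -0.0]
ft_force: [0.1, 0.1, 6.4]
grip_width: 0.563
grip_force: 2.7
```

Emit:
jog_arm(
  series="0 0 0.002 0 0 0;0 0 0.004 0 0 0;0 0 0.004 0 0 0;0 0 0.004 0 0 0",
)

```text
time: 4.3
tcp_pos: [0.5432, -0.098, 0.0578]
eef_rot: [0.294, 3.127, -0.0]
ft_force: [-0.8, 0.5, 8.1]
grip_width: 0.564
grip_force: 4.5
```

Emit:
jog_arm(
  series="0 0 0.002 0 0 0;0 0 0.003 0 0 0;0 0 0.003 0 0 0;0 0 0.003 0 0 0;0 0 0.003 0 0 0",
)

```text
time: 4.8
tcp_pos: [0.5434, -0.098, 0.0571]
eef_rot: [0.294, 3.125, -0.001]
ft_force: [-10.3, 2.8, 36.8]
grip_width: 0.556
grip_force: 18.6
```

Emit:
jog_arm(
  series="0 0 -0.001 0 0 0;0 0 -0.001 0 0 0;0 0 -0.001 0 0 0;0 0 -0.001 0 0 0;0 0 -0.001 0 0 0",
)

```text
time: 5.3
tcp_pos: [0.5434, -0.098, 0.0572]
eef_rot: [0.294, 3.126, -0.001]
ft_force: [-7.3, 1.2, 25.7]
grip_width: 0.559
grip_force: 12.9
```

```bash
python3 - <<'E'
from h import *
s=imaging.snapshot("side"); x,y=150,90; cv2.imwrite("pics/side3.png",cv2.resize(s["img"][y:y+130,x:x+170,::-1],(780,597),interpolation=cv2.INTER_CUBIC))
o=manip.get_obs();print(o["time"],o["ft_force"],o["moment"],o["tcp_pos"])
E
```

```text
5.35 [-6.82283087  1.69448277 25.66389721] [0.39018757 1.42388982 0.04538319] [ 0.54336632 -0.09803796  0.05721685]
```

View pics/side3.png

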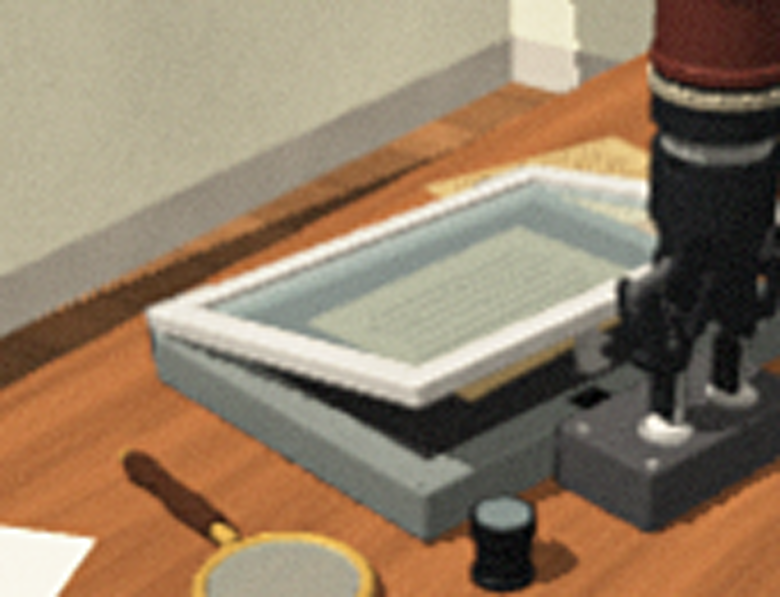

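The side crop shows the glass well up with its front edge around (430,395), and both fingertips still holding the caps down at (665,428) and (730,390). I'll hold a bit longer, then withdraw slowly and slightly towards the robot.

Emit:
jog_arm(
  series="0 0 0 0 0 0;0 0 0 0 0 0;0 0 0 0 0 0;0 0 0 0 0 0;0 0 0 0 0 0;0 0 0 0 0 0;0 0 0 0 0 0;0 0 0 0 0 0;0 0 0 0 0 0;0 0 0 0 0 0",
)

```text
time: 6.35
tcp_pos: [0.5434, -0.098, 0.0572]
eef_rot: [0.294, 3.126, -0.001]
ft_force: [-6.9, 2.1, 25.7]
grip_width: 0.558
grip_force: 12.9
```

Emit:
jog_arm(
  series="0 0 0 0 0 0;0 0 0 0 0 0;0 0 0 0 0 0;0 0 0 0 0 0;0 0 0 0 0 0;0 0 0 0 0 0;0 0 0 0 0 0;0 0 0 0 0 0;0 0 0 0 0 0;0 0 0 0 0 0",
)

```text
time: 7.35
tcp_pos: [0.5434, -0.098, 0.0572]
eef_rot: [0.294, 3.126, -0.001]
ft_force: [-6.8, 1.3, 26.0]
grip_width: 0.557
grip_force: 12.9
```

Emit:
jog_arm(
  series="0 0 -0.005 0 0 0;0 0 -0.01 0 0 0;0 0 -0.02 0 0 0;0.01 0 -0.03 0 0 0;0.03 0 -0.045 0 0 0;0.05 0 -0.06 0 0 0;0.075 0 -0.08 0 0 0;0.1 0 -0.1 0 0 0;0.12 0 -0.12 0 0 0;0.12 0 -0.12 0 0 0",
)

```text
time: 8.35
tcp_pos: [0.4232, -0.075, 0.1773]
eef_rot: [0.294, 3.126, -0.001]
ft_force: [0.3, 0.0, -0.4]
grip_width: 0.56
grip_force: 0.0
```

Emit:
jog_arm(
  series="0 0 0 0 0 0;0 0 0 0 0 0;0 0 0 0 0 0;0 0 0 0 0 0;0 0 0 0 0 0;0 0 0 0 0 0;0 0 0 0 0 0;0 0 0 0 0 0;0 0 0 0 0 0;0 0 0 0 0 0",
)

```text
time: 9.35
tcp_pos: [0.4248, -0.0755, 0.1751]
eef_rot: [0.294, 3.128, 0.0]
ft_force: [0.5, 0.1, 0.0]
grip_width: 0.557
grip_force: 0.0
```

```bash
python3 - <<'E'
from h import *
s=imaging.snapshot("side"); cv2.imwrite("pics/side4.png",cv2.resize(s["img"][60:240,120:360,::-1],(800,600),interpolation=cv2.INTER_CUBIC))
o=manip.get_obs();print(o["time"],o["ft_force"],o["tcp_pos"])
E
```

```text
9.4 [ 0.52134112 -0.0233757   0.05179684] [ 0.42479599 -0.07548162  0.17506912]
```

View pics/side4.png

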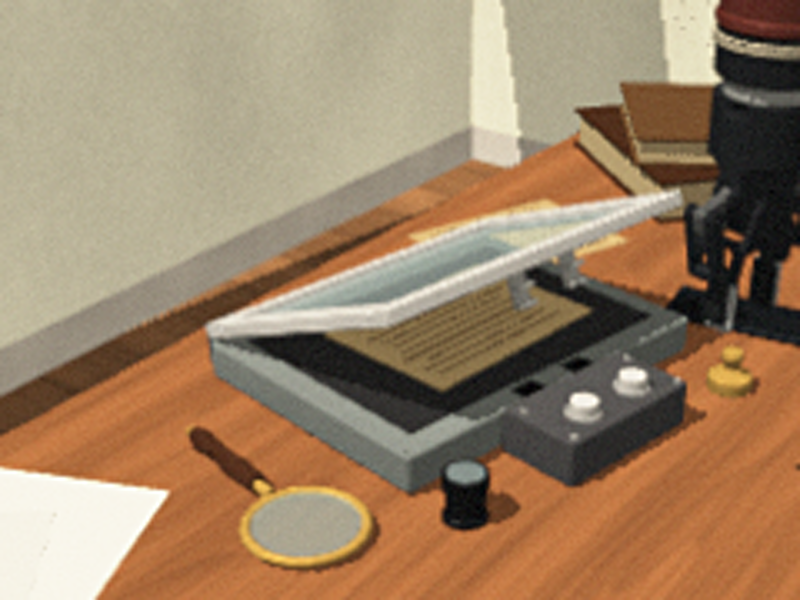

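The glass stands open with its front edge running from (385,320) to (680,197). Both buttons are up at (583,400) and (632,378), the bystanders are in place, and the arm is clear. I'll let it settle for 2 s and hand in.

Emit:
jog_arm(
  series="0 0 0 0 0 0;0 0 0 0 0 0;0 0 0 0 0 0;0 0 0 0 0 0;0 0 0 0 0 0;0 0 0 0 0 0;0 0 0 0 0 0;0 0 0 0 0 0;0 0 0 0 0 0;0 0 0 0 0 0",
)

```text
time: 10.4
tcp_pos: [0.4248, -0.0755, 0.175]
eef_rot: [-0.294, -3.128, -0.0]
ft_force: [-0.1, -0.2, -0.4]
grip_width: 0.561
grip_force: 0.0
```

Emit:
jog_arm(
  series="0 0 0 0 0 0;0 0 0 0 0 0;0 0 0 0 0 0;0 0 0 0 0 0;0 0 0 0 0 0;0 0 0 0 0 0;0 0 0 0 0 0;0 0 0 0 0 0;0 0 0 0 0 0;0 0 0 0 0 0",
)

```text
time: 11.4
tcp_pos: [0.4248, -0.0755, 0.175]
eef_rot: [0.294, 3.128, -0.0]
ft_force: [-0.5, -1.2, 0.1]
grip_width: 0.558
grip_force: 0.0
```

```bash
python3 -c "
from cell import manip
print(manip.close_job())"
```

```text
the job is handed in; nothing more can be done
None
```

The job was handed in at 11.4 s with no verdict returned; in the last picture (9.4 s) the glass stood open by itself, both buttons were up, the loupe, paperweight and magnifier looked undisturbed (phone out of view), and the arm was clear.

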